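# Release the pawl and close the sample press

### The job

Close the small ratchet press on the bench: press down the thumb tab of its pawl until the pawl is clear of the teeth, then push the raised arm down past the teeth until its foot rests on the die. Do it by pushing with the fingertips only: grip and lift nothing, leave the die in its nest and the things around the press where they stand, and leave the pawl free and the arm down when you draw back.

Things in the scene. Friction and masses are not known exactly. Their poses are not given: they have to be found in the camera images.
- press: Grey steel frame, fixed to the bench. Origin on the bench below the arm's hinge; own x runs level from the hinge to the arm's pad end (mostly to the robot's left), z up. Base plate x -135 to 155 mm, 120 wide, 15 high. Cheek plates y +-20 mm: x -77 to 27, 120 high; x -72 to -38, 165 high. Hinge along own y at x 0, 100 high; pawl pivot at x -55, 145 high.
- press_arm (a joint): Arm angle, rad. 0 = raised 0.70 rad (40 degrees) above level, upper stop; grows as the arm is pushed down; at about 0.70 it is level and its foot meets the die. Starts at 0.005 to 0.08; with the pawl in the teeth it stops at about 0.11. Teeth reach 44 mm from the hinge. Stiff hinge: stays where it is left; freed, takes 3 to 5 N at the pad.
- push_pad (a point): Centre of the upper face of the black rigid push pad at the arm's free end; pad 60 mm long (along the arm), 46 wide, 14 thick, face parallel to the arm. With the arm level this point is 160 mm along the press's own x from the hinge and 108 mm above the bench; at arm angle q it is turned up about the hinge by 0.70 - q rad. At the start about 200 mm high.
- pawl (a joint): Pawl angle, rad. 0 = nose hooked down between the teeth; grows as the tab is pressed down; clear of the teeth from about 0.16, safely free above 0.20, end stop at 0.40. Starts at 0 to 0.03. Stiff pivot: the pawl stays where it is left (no spring). Takes about 3 N on the tab.
- pawl_tab (a point): Centre of the upper face of the pawl's thumb tab: a dark steel plate 46 mm (along own x) by 40 wide, 6 thick, behind the frame on the side away from the arm's pad. At pawl angle 0 it is level, at the press's own x = -105 mm, 161 mm above the bench. It goes down about 20 mm to its end stop, turning about the pawl's pivot.
- nest_centre (a point): Centre of the die nest on the base plate's upper face (15 mm above the bench), 95 mm along own x from the hinge: a fixed ring 58 mm outside, 43 mm inside, 8 mm high.
- die: Loose aluminium pressing die standing in the nest under the arm's foot, diameter 39 mm and 38 mm high with a 24 mm diameter plunger on top, 50 mm in all, 0.2 kg. Origin at the centre of its underside, z up. To be left there.
- jar: Loose amber sample jar with white cap, diameter 48 mm, 75 mm high, beside the press. Origin at the centre of its underside. To be left alone.
- weight: Loose steel balance weight with a knob, diameter 40 mm, 66 mm high, beside the press. Origin at the centre of its underside. To be left alone.
- slide_box: Loose white plastic box 85 x 55 x 28 mm beside the press. Origin at the centre of its underside. To be left alone.
Things that resemble listed ones, but are neither listed nor needed, are in the scene too. Leave any turquoise or yellow look-alike of the die alone.

How it is judged:
By the outcome, as a careful person would: the job done as asked, in the order asked, and still so for the second after the job is handed in, with the robot touching nothing.
It also fails if it takes over 40 s, if anything falls off the work surface, if the arm or the gripper's body presses on something with over 40 N, if the wrist force passes 120 N, or if a joint passes its speed limit or range.

### The arm

A 6-joint arm with a two-finger parallel gripper is mounted at the origin on the work surface. World frame = base frame: x ahead of the robot, y to its left, z up, the work surface at z = 0. Lengths are in m, angles in rad, forces in N, time in s.
With the tool pointing down it reaches from about 0.325 to 0.9 m from the base axis. Payload 6.1 kg.
Tool frame: the origin (TCP) lies midway between the tips of the shut fingers; the grasp point (between the pads) lies 19 mm behind it; x points along the fingers, y is the direction in which the jaws open and shut, and the axes are right-handed (so a half turn about x gives the same grasp; the last joint's range is limited). The gripper opens to 85 mm and grips with 20 to 120 N. Pads are 22 mm wide; open, the fingers measure 114 mm over their backs; the gripper's body (76 mm by 85 mm) begins 54 mm behind the grasp point. The pads swing forward as they close: fully open they stand 13 mm farther back than shut.
Start: joints at [-1.469, 0.22, 1.526, -0, 1.395, -0.126], TCP at [0.141, -0.609, 0.205] pointing down, gripper open.
Joint ranges: [-2.98, 2.98], [-0.91, 2.08], [0.09, 2.57], [-1.24, 4.39], [0.2, 2.65], [-2.68, 2.68]. Speed limits (rad/s): [2.57, 2.57, 3.01, 3.14, 3.14, 3.14].

### API

Orientations are given as [roll, pitch, yaw] about the fixed x, y, z axes, in that order (R = Rz(yaw) Ry(pitch) Rx(roll)).
In Python, from plant import movep, move_l, set_joints, gripper_to, hold, inverse_kinematics, observe, get_image, get_calibration, Unreachable, job_done gives the robot as it stands. Calls block until the motion is done:
- movep(position, orientation): joint-space move of the TCP to a pose.
- move_l(position, feed=0.15, rotation=None, max_force=None): straight line of the TCP; rotation=None keeps the orientation; feed is the mean speed in m/s. With max_force (N) it stops when the force on the tool has changed by that much, and returns True; else False.
- set_joints(angles): joint-space move.
- gripper_to(opening, f_grip=None): finger opening in m; f_grip is the grip in N (None keeps the last); returns when the fingers have stopped.
- hold(seconds).
- inverse_kinematics(position, orientation): joint angles nearest the present ones, or None.
- observe(): the state.
- get_image(name): name is "scene" or "top"; returns (picture, depth): 480x640x3 uint8, red, green, blue; 480x640 float32, m along the optical axis (not along the pixel's ray), 0 where there is no reading.
- get_calibration(name): a dict with "intrinsics" (3x3 intrinsics, pixels), "world_from_camera" (4x4, takes a point from camera to world coordinates). Camera axes: x right, y down, z forward; pixel columns grow to the right and rows downward; lengths in m; the calibration is good to about 2 mm. A picture is of the moment at which its call begins. get_calibration takes no time and is no camera call.
A pose or a line that the arm cannot do raises Unreachable and nothing moves.
- job_done(): hands the job in, once; it reports no verdict.
The state is a dict: "time_s": time; "q": joint angles; "joint_velocities": joint speeds; "joint_torque": joint torques, N m; "eef_pos": TCP position; "tcp_rot": TCP orientation; "ft_force": force on the tool from outside, world axes, zero at the start; "torque": the same for the moment, N m; "opening": finger opening in m.
Only numpy, scipy, OpenCV 4.12 (cv2) and the standard library are available. Lean on these libraries where they do the work, as an engineer would, in place of code of your own. Each camera call takes 0.05 s, during which the arm holds its last target.

## Working session

There is one attempt and no reset: what is moved stays moved. The work goes in short steps, each a Python script; the robot and the scene stay as the last script left them, time stands still between calls to the robot, and variables do not carry over. Pictures are saved under pics/ and viewed, and the job is handed in when it is done.

```bash
mkdir -p pics; ls
python3 - <<'E'
from plant import *
import cv2, numpy as np
for n in("scene","top"):
    p,d=get_image(n); cv2.imwrite(f"pics/{n}0.png",p[:,:,::-1]); np.save(f"pics/{n}0.npy",d)
    c=get_calibration(n); print(n,c["intrinsics"],c["world_from_camera"])
o=observe(); print(o["time_s"],o["eef_pos"],o["tcp_rot"],o["ft_force"],o["opening"])
E
```

```text
pics
scene [[437.26046734   0.         311.60648783]
 [  0.         437.26046734 240.72074555]
 [  0.           0.           1.        ]] [[ 0.34059352  0.69182477 -0.6366903   0.9267797 ]
 [ 0.94012377 -0.25979711  0.22061902 -0.17559895]
 [-0.0127806  -0.67370909 -0.73888613  0.6335233 ]
 [ 0.          0.          0.          1.        ]]
top [[607.87992509   0.         323.33341279]
 [  0.         607.87992509 238.68152044]
 [  0.           0.           1.        ]] [[ 0.02355921 -0.99325877  0.11349877  0.42879809]
 [-0.99971764 -0.02305491  0.00575391 -0.0345353 ]
 [-0.00309841 -0.11360228 -0.99352147  1.08627833]
 [ 0.          0.          0.          1.        ]]
0.1 [ 0.14106595 -0.60825478  0.20428609] [-1.68706931  1.56899124  1.68235083] [-0.82054853  0.18267363  0.17271136] 0.08498726149589582
```

View pics/scene0.png

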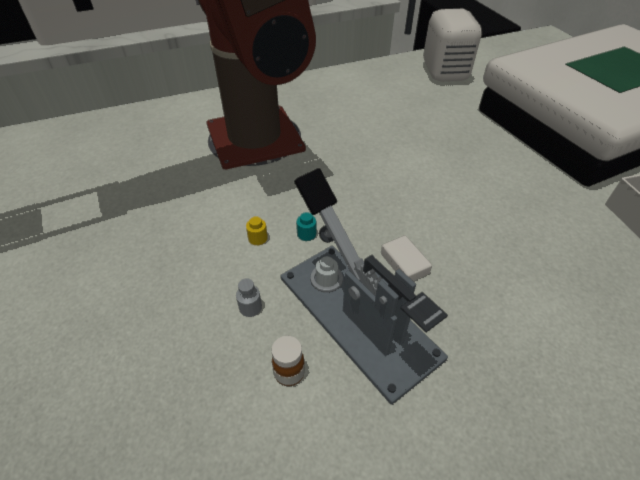

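View pics/top0.png

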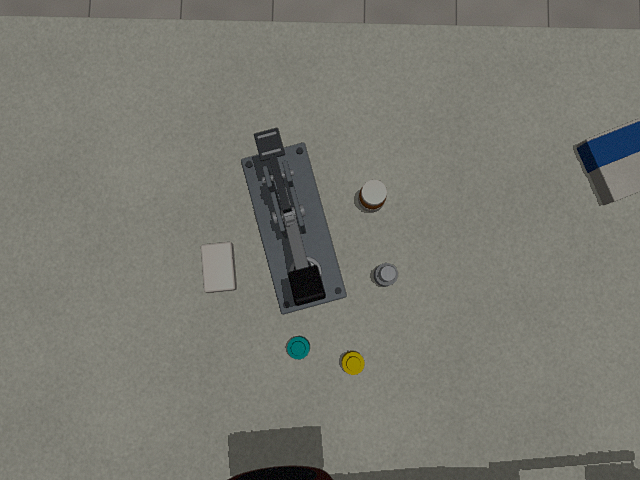

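The scene view shows the pad (316,190) raised and the tab (425,312). In the top view the pad is at (307,284) and the tab at (269,144). The press's own x therefore points mostly towards the robot, not to its left as the text says. I'll measure it.

```bash
cat > h.py <<'E'
from plant import *
import cv2, numpy as np
def cloud(n,d):
    c=get_calibration(n);K=c["intrinsics"];T=c["world_from_camera"]
    v,u=np.mgrid[:480,:640]
    P=np.stack([(u-K[0,2])/K[0,0]*d,(v-K[1,2])/K[1,1]*d,d],-1)
    return P@T[:3,:3].T+T[:3,3]
def pix(n,X):
    c=get_calibration(n);K=c["intrinsics"];T=np.linalg.inv(c["world_from_camera"])
    p=K@(T[:3,:3]@np.asarray(X)+T[:3,3]); return p[:2]/p[2]
def plane_z(n,u,v,z):
    c=get_calibration(n);K=c["intrinsics"];T=c["world_from_camera"]
    r=T[:3,:3]@np.linalg.solve(K,[u,v,1.]); return T[:3,3]+r*(z-T[2,3])/r[2]
E
python3 - <<'E'
from h import *
np.set_printoptions(precision=4,suppress=True)
dt=np.load("pics/top0.npy");ds=np.load("pics/scene0.npy")
Ct=cloud("top",dt);Cs=cloud("scene",ds)
for u,v in[(307,284),(295,275),(320,290),(264,150),(276,150),(262,135),(278,138),(320,200),(100,100),(373,190),(386,272),(219,265),(298,346)]:
    print("top",u,v,Ct[v,u])
for u,v in[(316,190),(310,200),(330,195),(425,312),(415,308),(435,312),(405,255)]:
    print("scene",u,v,Cs[v,u])
# base corners
for u,v in[(242,158),(304,143),(346,296),(282,314)]: print("corner",plane_z("top",u,v,.015))
for n,p in(("top","pics/top0.png"),("scene","pics/scene0.png")):
    im=cv2.imread(p); c=im[115:325,190:400] if n=="top" else im[160:400,230:470]
    cv2.imwrite(f"pics/{n}0c.png",cv2.resize(c,(600,600),interpolation=cv2.INTER_CUBIC))
E
```

```text
top 307 284 [ 0.4628 -0.0075  0.2098]
top 295 275 [0.4761 0.0109 0.194 ]
top 320 290 [ 0.4543 -0.0265  0.221 ]
top 264 150 [0.6718 0.0667 0.1594]
top 276 150 [0.6708 0.0475 0.1649]
top 262 135 [0.6953 0.0705 0.1612]
top 278 138 [0.6914 0.0454 0.16  ]
top 320 200 [ 0.6211 -0.0207  0.0121]
top 100 100 [ 0.8016  0.391  -0.0008]
top 373 190 [ 0.629  -0.1106  0.0753]
top 386 272 [ 0.4916 -0.1352  0.0655]
top 219 265 [0.4992 0.1522 0.0296]
top 298 346 [0.3647 0.0097 0.0532]
scene 316 190 [ 0.4665 -0.0077  0.2072]
scene 310 200 [ 0.4766 -0.0209  0.2002]
scene 330 195 [0.4735 0.0119 0.197 ]
scene 425 312 [0.6839 0.0597 0.1584]
scene 415 308 [0.6751 0.0499 0.1604]
scene 435 312 [0.6893 0.0707 0.1603]
scene 405 255 [0.4975 0.1518 0.028 ]
corner [0.6941 0.1216 0.015 ]
corner [0.7243 0.0107 0.015 ]
corner [ 0.4509 -0.0705  0.015 ]
corner [0.4169 0.0408 0.015 ]
```

```bash
echo
```

```text
(no output)
```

View pics/top0c.png

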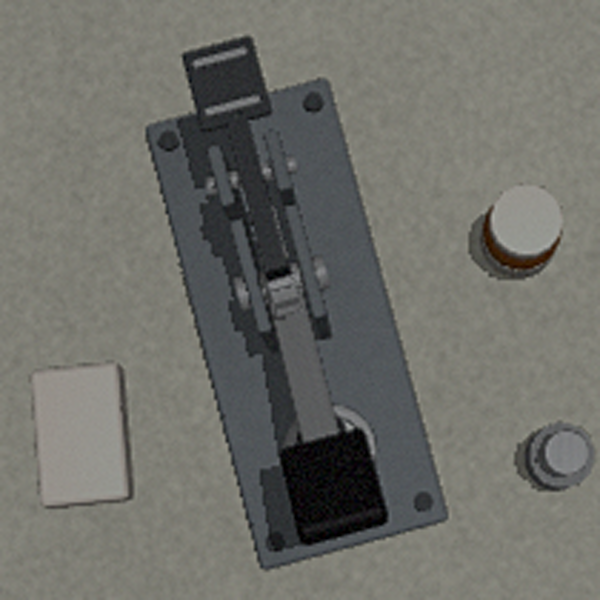

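View pics/scene0c.png

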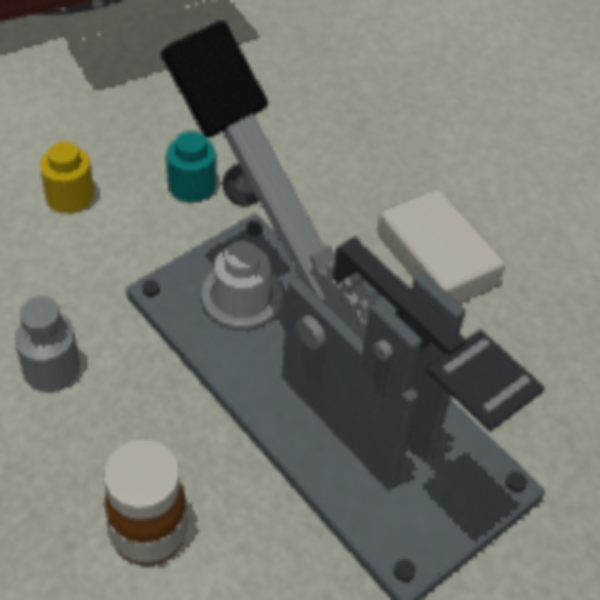

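Base corners, tab and pad all agree. The hinge origin is at about (0.581, 0.028) and own x points at about -163.6° yaw. Next I'll check IK and heights, then approach.

```bash
cat >> h.py <<'E'
from scipy.spatial.transform import Rotation as Ro
ex=np.array([-0.2753,-0.0811,0]);ex/=np.linalg.norm(ex);ez=np.array([0,0,1.]);ey=np.cross(ez,ex)
O=np.array([0.5816,0.0283,0])
def W(x,z,y=0): return O+x*ex+y*ey+z*ez
def rot(a,s=1,swap=False):
    # tool x = (sin a, -cos a) in press xz
    d=np.sin(a)*ex-np.cos(a)*ez
    y=s*(ey if not swap else np.cross(d,ey)); z=np.cross(d,y)
    return Ro.from_matrix(np.c_[d,y,z]).as_euler('xyz')
def pad(q,off=0,r=.160):
    a=.7-q; return W(r*np.cos(a)-(.008+off)*np.sin(a), .1+r*np.sin(a)+(.008+off)*np.cos(a))
E
python3 - <<'E'
from h import *
np.set_printoptions(precision=3,suppress=True)
for n in("top","scene"):
    C=cloud(n,np.load(f"pics/{n}0.npy")); L=(C-O); X=L@ex;Y=L@ey;Z=C[...,2]
    for lo,hi in[(-.135,-.08),(-.08,-.06),(-.06,-.03),(-.03,0),(0,.03)]:
        m=(X>lo)&(X<hi)&(abs(Y)<.03); print(n,lo,np.sort(Z[m])[-5:])
    m=(X>-.14)&(X<-.085)&(abs(Y)<.035)&(Z>.12)&(Z<.2); print("tab",np.median(C[m],0),X[m].min(),X[m].max(),Y[m].min(),Y[m].max(),np.median(Z[m]),"exp",W(-.105,.161))
    im=cv2.imread(f"pics/{n}0.png").max(2); m=(X>.08)&(X<.17)&(abs(Y)<.04)&(Z>.15)&(im<40); print("pad",C[m].mean(0),X[m].mean(),Y[m].mean(),Z[m].mean(),"exp",pad(.04))
    A=np.c_[X[m],Y[m],np.ones(m.sum())]; print(" slope",np.arctan(np.linalg.lstsq(A,Z[m],rcond=None)[0][:2]))
for s in(1,-1):
  for sw in(0,1):
    print(s,sw,"tab",inverse_kinematics(W(-.108,.146),rot(0,s,sw)))
    for a in(0,.2,.4,.66): print("  pad",a,inverse_kinematics(pad(.7-a),rot(a,s,sw)),inverse_kinematics(pad(.7-a),rot(0,s,sw)) is not None)
E
```

```text
top -0.135 [0.167 0.167 0.167 0.167 0.168]
top -0.08 [0.168 0.168 0.169 0.169 0.169]
top -0.06 [0.169 0.169 0.169 0.169 0.169]
top -0.03 [0.168 0.168 0.168 0.169 0.169]
top 0 [0.166 0.167 0.168 0.168 0.169]
tab [0.683 0.059 0.16 ] -0.12889937684709013 -0.0850008473154002 -0.02129412359092249 0.018719888091196672 0.16044937443542995 exp [0.682 0.058 0.161]
pad [ 0.461 -0.006  0.216] 0.12529773324662288 -0.0007192872936991105 0.21645015460742562 exp [ 0.465 -0.006  0.204]
 slope [1.078 0.615]
scene -0.135 [0.166 0.166 0.166 0.167 0.167]
scene -0.08 [0.167 0.167 0.167 0.167 0.167]
scene -0.06 [0.167 0.167 0.167 0.168 0.169]
scene -0.03 [0.167 0.167 0.168 0.168 0.168]
scene 0 [0.166 0.166 0.167 0.167 0.168]
tab [0.685 0.057 0.161] -0.12780575024469454 -0.08505606175971198 -0.021278306556844154 0.01982000925654641 0.16065651226317618 exp [0.682 0.058 0.161]
pad [ 0.466 -0.009  0.206] 0.12110880512941874 0.003100199857678575 0.20601972490012926 exp [ 0.465 -0.006  0.204]
 slope [ 0.668 -0.044]
1 0 tab [-0.029  0.41   1.403 -0.     1.328  1.255]
  pad 0 [-0.224 -0.17   2.115  0.     1.197  
[... 326 characters left out ...]
tab [-0.029  0.41   1.403 -0.     1.328 -1.886]
  pad 0 [-0.224 -0.17   2.115 -0.     1.197 -2.081] True
  pad 0.2 [-0.148 -0.011  1.918 -0.085  1.417 -1.985] True
  pad 0.4 [-0.089  0.163  1.716 -0.144  1.637 -1.929] True
  pad 0.66 [-0.033  0.405  1.444 -0.206  1.921 -1.898] True
-1 1 tab [-0.029  0.41   1.403 -0.     1.328 -0.315]
  pad 0 [-0.224 -0.17   2.115  0.     1.197 -0.51 ] True
  pad 0.2 [-0.148 -0.011  1.918 -0.085  1.417 -0.414] True
  pad 0.4 [-0.089  0.163  1.716 -0.144  1.637 -0.358] True
  pad 0.66 [-0.033  0.405  1.444 -0.206  1.921 -0.327] True<sys>:0: UserWarning: Gimbal lock detected. Setting third angle to zero since it is not possible to uniquely determine all angles.
```

```bash
python3 -W ignore - <<'E'
from h import *
np.set_printoptions(precision=4,suppress=True)
p=observe()["eef_pos"]
move_l([p[0],p[1],.34],feed=.25)
gripper_to(0,20)
movep(W(-.109,.30),rot(0,-1,1))
move_l(W(-.109,.20),feed=.15)
o=observe();print(o["time_s"],o["eef_pos"],W(-.109,.2),o["ft_force"],o["opening"])
for n in("top","scene"):
    P,d=get_image(n); cv2.imwrite(f"pics/{n}1.png",P[:,:,::-1])
E
```

```text
5.4 [0.6869 0.059  0.2013] [0.6862 0.0591 0.2   ] [ 0.4942 -0.1044  0.3189] 5.757209272101494e-05
```

View pics/scene1.png

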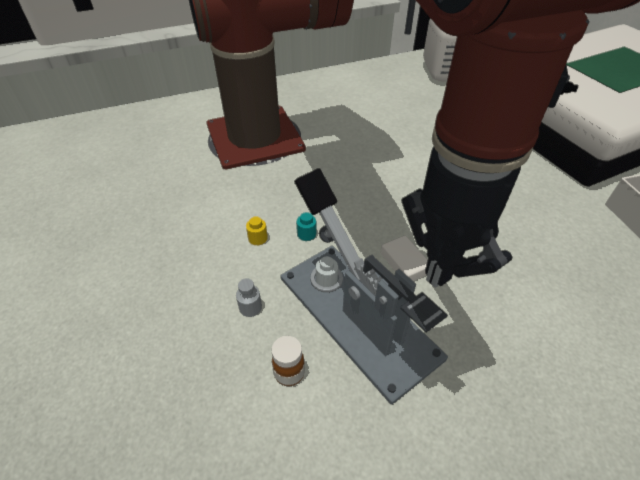

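View pics/top1.png

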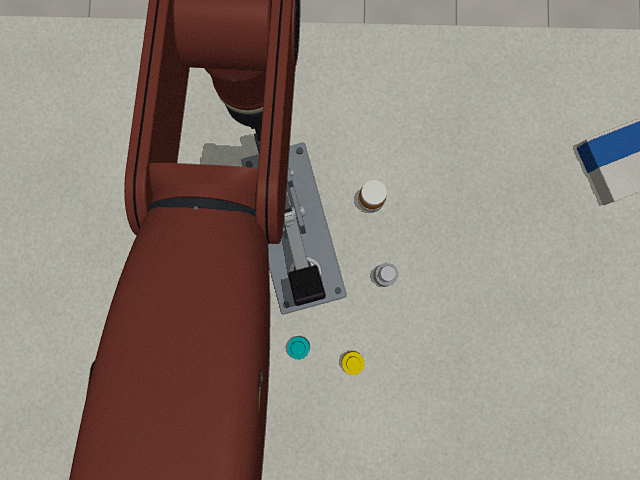

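The scene view shows the shut fingertips at (437,283), straight above the tab at (425,312). Nothing else is close. I'll press the tab.

```bash
python3 -W ignore - <<'E'
from h import *
np.set_printoptions(precision=4,suppress=True)
print(pix("scene",W(-.109,.2)))
def st(t):
    o=observe();print(t,round(o["time_s"],2),o["eef_pos"],o["ft_force"])
print(move_l(W(-.109,.166),feed=.1,max_force=10));st("near")
for z in(.160,.156,.152,.148,.145):
    r=move_l(W(-.109,z),feed=.04,max_force=20);st(r)
    if r: break
P,d=get_image("scene"); cv2.imwrite(f"pics/scene2.png",P[160:400,330:570,::-1].repeat(2,0).repeat(2,1))
E
```

```text
[431.6656 294.5147]
False
near 5.99 [0.6858 0.0591 0.1653] [ 0.1817 -0.1165 -0.1907]
False 6.29 [0.6861 0.0591 0.16  ] [ 0.3302 -0.0156 -0.185 ]
False 6.54 [0.6859 0.0591 0.1556] [-0.7937 -0.3132 -0.6025]
False 6.79 [0.6859 0.0591 0.1515] [0.2017 0.2142 1.5228]
False 7.04 [0.6859 0.0591 0.1475] [-0.7084 -0.174  -0.2475]
False 7.29 [0.686  0.0591 0.1447] [ 0.0397 -0.0923  0.2106]
```

View pics/scene2.png

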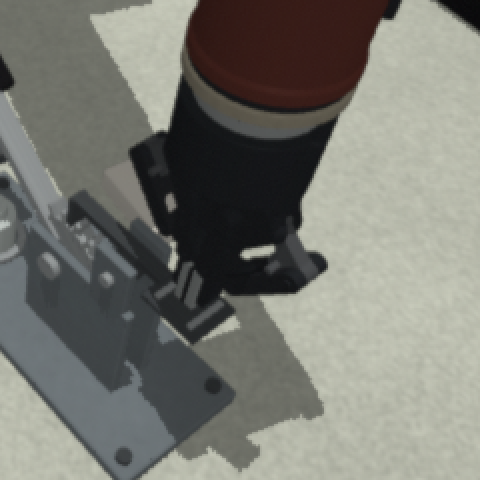

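The tips are at the tab (crop 195,295), but the force reading stayed small. I'll measure the tab's height and tilt from depth.

```bash
cat >> h.py <<'E'
def tabfit(n,d):
    C=cloud(n,d); L=C-O; X=L@ex;Y=L@ey;Z=C[...,2]
    m=(X>-.134)&(X<-.090)&(abs(Y)<.019)&(Z>.115)&(Z<.164)
    x,z=X[m],Z[m]
    for k in range(4):
        c=np.polyfit(x,z,1); r=abs(z-np.polyval(c,x)); g=r<max(.002,1.5*np.median(r)); x,z=x[g],z[g]
    return m.sum(),len(x),c[0],np.polyval(c,-.105)
E
python3 -W ignore - <<'E'
from h import *
print("start",[tabfit(n,np.load(f"pics/{n}0.npy")) for n in("top","scene")])
d=get_image("scene")[1]; np.save("pics/scene2.npy",d)
print(tabfit("scene",d))
C=cloud("scene",d)
for u,v in[(434,319),(428,324),(440,312),(422,318),(426,322)]: print(u,v,(C[v,u]-O)@ex,(C[v,u]-O)@ey,C[v,u,2])
E
```

```text
start [(np.int64(541), 395, np.float64(0.040930469286389035), np.float64(0.16055805603522744)), (np.int64(817), 722, np.float64(0.01892645641828518), np.float64(0.16075709691275417))]
(np.int64(581), 488, np.float64(0.02231263984777559), np.float64(0.160767447488378))
434 319 -0.12201501972258463 -0.000836945445966436 0.16142275243586657
428 324 -0.122029489416906 0.009431429893395776 0.1597103840247232
440 312 -0.11976479904462649 -0.013828763448973234 0.16254475725696416
422 318 -0.1123245234652218 0.010594980465297745 0.16228297993196
426 322 -0.1193333101736659 0.010783268369142139 0.16217642797197324
```

The tab has not moved, so the real tips aren't where the stated TCP puts them. I'll measure the fingers from depth.

```bash
python3 -W ignore - <<'E'
from h import *
np.set_printoptions(precision=4,suppress=True,linewidth=150)
P,d=get_image("scene"); 
cv2.imwrite("pics/scene3.png",cv2.resize(P[270:340,385:475,::-1],None,fx=8,fy=8,interpolation=cv2.INTER_CUBIC))
C=cloud("scene",d)
for v in range(284,318,3):
    for u in range(412,440,4):
        L=C[v,u]-O; print(f"({u},{v}) {L@ex*1e3:.0f},{L@ey*1e3:.0f},{C[v,u,2]*1e3:.0f}",end="  ")
    print()
o=observe();print(o["eef_pos"],o["tcp_rot"],rot(0,-1,1),o["opening"],o["q"])
E
```

```text
(412,284) -69,-15,166  (416,284) 0,-131,-1  (420,284) -98,13,219  (424,284) -103,13,225  (428,284) -105,8,223  (432,284) -115,17,242  (436,284) -120,17,247  
(412,287) -70,-14,161  (416,287) -6,-124,2  (420,287) -99,14,216  (424,287) -104,12,219  (428,287) -106,8,218  (432,287) -116,18,238  (436,287) -120,16,241  
(412,290) -72,-14,156  (416,290) -11,-119,2  (420,290) -97,7,202  (424,290) -105,12,215  (428,290) -106,5,210  (432,290) -114,12,225  (436,290) -122,17,238  
(412,293) -79,-5,165  (416,293) -14,-116,-0  (420,293) -98,8,198  (424,293) -105,11,208  (428,293) -111,13,216  (432,293) -116,13,222  (436,293) -120,11,225  
(412,296) -82,-1,166  (416,296) -84,-8,162  (420,296) -101,11,198  (424,296) -107,12,205  (428,296) -111,11,208  (432,296) -117,12,216  (436,296) -122,12,222  
(412,299) -84,-0,162  (416,299) -87,-4,162  (420,299) -103,12,194  (424,299) -108,11,199  (428,299) -113,12,206  (432,299) -118,12,212  (436,299) -120,6,209  
(412,302) -87,3,161  (416,302) -91,-0,163  (420,302) -103,11,187  (424,302) -109,11,194  (428,302) -114,11,200  (432,302) -116,7,199  (436,302) -121
[... 239 characters left out ...]
-111,10,182  (428,308) -114,8,184  (432,308) -119,6,188  (436,308) -120,-0,184  
(412,311) -97,13,162  (416,311) -100,9,161  (420,311) -103,3,160  (424,311) -113,12,180  (428,311) -115,8,179  (432,311) -120,7,184  (436,311) -115,-13,159  
(412,314) -100,16,161  (416,314) -103,11,159  (420,314) -106,7,160  (424,314) -109,4,161  (428,314) -112,-0,161  (432,314) -115,-5,160  (436,314) -119,-7,163  
(412,317) -103,18,160  (416,317) -106,14,160  (420,317) -109,10,160  (424,317) -112,6,160  (428,317) -115,2,159  (432,317) -119,-0,163  (436,317) -121,-6,161  
[0.6862 0.0591 0.1451] [1.3149 1.5706 0.0307] [1.2843 1.5708 0.    ] 2.3009098211484612e-05 [-0.0284  0.4134  1.4012  0.      1.3269 -0.315 ]
```

View pics/scene3.png

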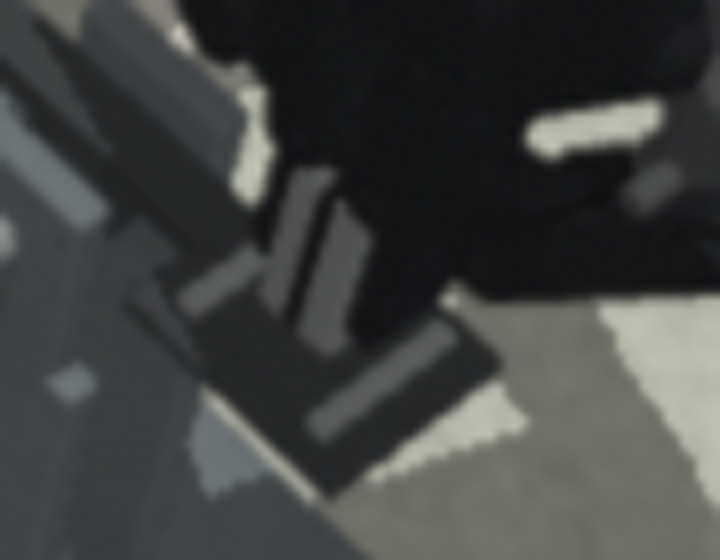

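The real fingertips are about 32 mm above the reported TCP: the lowest finger points are at z≈0.178 with the TCP reported at 0.145. Before going lower I'll check clearance between the gripper and the frame, whose top is at 0.169.

```bash
python3 -W ignore - <<'E'
from h import *
np.set_printoptions(precision=4,suppress=True,linewidth=150)
o=None
for n in("scene","top"):
    P,d=get_image(n); C=cloud(n,d);L=C-O;X=L@ex*1e3;Y=L@ey*1e3;Z=C[...,2]*1e3
    for lo in range(-200,-20,10):
        m=(X>lo)&(X<lo+10)&(abs(Y)<60)&(Z>172)&(Z<400)
        if m.sum()>3: print(n,lo,m.sum(),np.percentile(Z[m],[0,2,10]).round(),Y[m].min().round(),Y[m].max().round())
E
```

```text
scene -170 277 [248. 252. 258.] -13.0 15.0
scene -160 322 [235. 239. 247.] -13.0 13.0
scene -150 2064 [223. 235. 274.] -20.0 24.0
scene -140 1769 [216. 225. 258.] -24.0 34.0
scene -130 1602 [183. 196. 226.] -12.0 40.0
scene -120 1268 [173. 182. 202.] -5.0 41.0
scene -110 1170 [175. 183. 209.] -3.0 41.0
scene -100 815 [179. 190. 227.] -5.0 40.0
scene -90 439 [214. 219. 227.] 4.0 36.0
scene -80 255 [217. 221. 227.] -7.0 29.0
scene -70 237 [227. 232. 239.] -8.0 14.0
scene -60 190 [242. 245. 252.] -11.0 14.0
scene -50 30 [254. 254. 258.] -9.0 13.0
top -110 12 [378. 378. 379.] -39.0 -37.0
top -100 48 [232. 233. 311.] -38.0 -14.0
top -90 137 [224. 282. 313.] -34.0 -11.0
top -80 603 [238. 276. 306.] -27.0 13.0
top -70 89 [255. 255. 258.] -12.0 8.0
top -60 7 [260. 260. 261.] -13.0 -11.0
```

Knuckle clearance is fine: at least 214 mm now, so at least 182 mm when pressed, against 169. I'll continue down under force guard.

```bash
python3 -W ignore - <<'E'
from h import *
np.set_printoptions(precision=4,suppress=True)
for z in(.138,.134,.130,.126,.122,.118,.115):
    r=move_l(W(-.109,z),feed=.04,max_force=20)
    o=observe();print(r,round(o["time_s"],2),o["eef_pos"],o["ft_force"])
    if r: break
    P,d=get_image("scene"); n=tabfit("scene",d);print("   tab",n[1],n[2],n[3])
cv2.imwrite("pics/scene4.png",cv2.resize(P[270:340,385:475,::-1],None,fx=8,fy=8,interpolation=cv2.INTER_CUBIC))
E
```

```text
False 7.87 [0.6857 0.0591 0.1372] [-0.0006 -0.1301 -0.477 ]
   tab 421 0.021068513086850753 0.1608504439360278
False 8.17 [0.6862 0.0591 0.1339] [ 0.9804  0.5519 -0.0241]
   tab 383 0.03544897372405262 0.16022406624278074
False 8.47 [0.6865 0.0592 0.1301] [1.2812 0.7947 1.3465]
   tab 397 0.11717691292252008 0.15633442838550446
False 8.77 [0.6865 0.0592 0.126 ] [2.9851 1.0707 2.2956]
   tab 370 0.21820869430008763 0.15240064898311084
False 9.07 [0.6862 0.0591 0.1217] [3.0866 0.6982 2.6825]
   tab 400 0.2973455518499676 0.1470742375658126
False 9.37 [0.6858 0.059  0.1174] [1.7346 0.9042 1.4574]
   tab 394 0.40649842552843013 0.1423097578773188
False 9.67 [0.686  0.059  0.1162] [-2.0429  0.5379  8.531 ]
   tab 376 0.43290715736194396 0.14146130992847145
```

View pics/scene4.png

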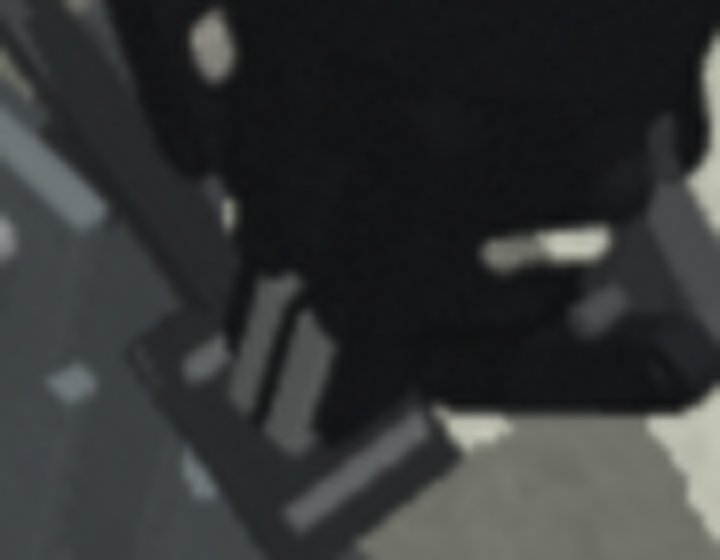

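The tab is down to a slope of about 0.4 rad (end stop), with a gentle 8.5 N. Next I draw back and hover off the pad with the tool normal to its face, then look.

```bash
python3 -W ignore - <<'E'
from h import *
np.set_printoptions(precision=4,suppress=True)
move_l(W(-.109,.26),feed=.25)
movep(pad(.04,.06-.0285),rot(.66,-1,1))
o=observe();print(round(o["time_s"],2),o["eef_pos"],pad(.04,.0315),o["ft_force"])
for n in("scene","top"):
    P,d=get_image(n); np.save(f"pics/{n}5.npy",d); cv2.imwrite(f"pics/{n}5.png",P[:,:,::-1]); print(tabfit(n,d))
E
```

```text
11.22 [ 0.4838 -0.0004  0.2282] [ 0.4836 -0.0006  0.2293] [0.091  0.1954 0.8683]
(np.int64(859), 722, np.float64(0.41904417632453106), np.float64(0.14128248122281276))Traceback (most recent call last):
  File "<stdin>", line 7, in <module>
  File "h.py", line 30, in tabfit
    c=np.polyfit(x,z,1); r=abs(z-np.polyval(c,x)); g=r<max(.002,1.5*np.median(r)); x,z=x[g],z[g]
    raise TypeError("expected non-empty vector for x")
TypeError: expected non-empty vector for x
```

View pics/scene5.png

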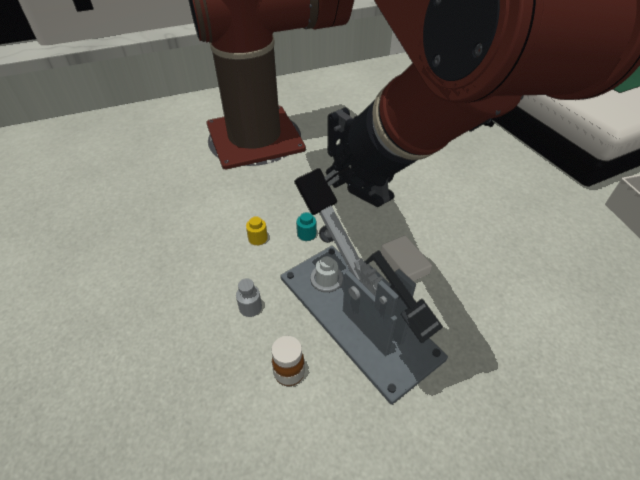

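The pawl stays fully down: the tab at (422,318) has slope 0.42. The fingertips are at about (330,182), just off the pad at (316,190). I'll enlarge and measure the gap.

```bash
python3 -W ignore - <<'E'
from h import *
im=cv2.imread("pics/scene5.png"); cv2.imwrite("pics/scene5c.png",cv2.resize(im[150:225,280:380],None,fx=8,fy=8,interpolation=cv2.INTER_CUBIC))
C=cloud("scene",np.load("pics/scene5.npy"));L=C-O
# coords in arm frame (a=.66): along r, normal n
a=.66;X=L@ex;Z=C[...,2]-.1
R=(X*np.cos(a)+Z*np.sin(a))*1e3; N=(-X*np.sin(a)+Z*np.cos(a))*1e3; Y=L@ey*1e3
for v in range(168,206,3):
    print(v,end=" ")
    for u in range(304,356,5): print(f"({u}){R[v,u]:.0f},{Y[v,u]:.0f},{N[v,u]:.0f}",end=" ")
    print()
E
```

```text
168 (304)247,-163,-317 (309)241,-171,-312 (314)236,-182,-310 (319)189,-21,9 (324)225,-199,-300 (329)173,7,84 (334)167,13,107 (339)164,13,117 (344)162,-2,103 (349)155,17,144 (354)151,20,158 
171 (304)240,-156,-312 (309)235,-165,-307 (314)188,-10,11 (319)185,-18,9 (324)218,-193,-295 (329)170,7,81 (334)165,11,100 (339)162,6,101 (344)156,17,131 (349)152,18,142 (354)149,17,151 
174 (304)190,5,7 (309)187,-1,10 (314)184,-8,10 (319)180,-15,11 (324)211,-185,-288 (329)166,13,87 (334)162,11,96 (339)158,13,110 (344)154,11,118 (349)150,16,136 (354)146,18,149 
177 (304)186,9,10 (309)183,2,10 (314)180,-5,11 (319)176,-12,11 (324)167,11,69 (329)163,11,80 (334)159,11,93 (339)154,14,108 (344)151,11,115 (349)147,17,135 (354)145,0,117 
180 (304)182,11,11 (309)179,4,9 (314)175,-3,11 (319)172,-10,11 (324)169,-18,10 (329)159,12,77 (334)155,12,90 (339)152,7,93 (344)148,12,112 (349)145,8,116 (354)142,4,120 
183 (304)178,13,10 (309)175,6,9 (314)172,-1,11 (319)168,-8,11 (324)165,-16,10 (329)156,11,73 (334)153,7,77 (339)149,8,92 (344)170,-201,-255 (349)142,8,113 (354)138,7,121 
186 (304)174,16,10 (309)171,9,10 (
[... 550 characters left out ...]
156,9,11 (319)152,1,10 (324)149,-6,10 (329)146,-14,9 (334)142,-21,9 (339)151,-170,-245 (344)146,-179,-241 (349)141,-187,-236 (354)136,-196,-233 
198 (304)159,22,4 (309)155,18,9 (314)152,12,12 (319)148,4,11 (324)145,-4,10 (329)142,-11,11 (334)138,-18,10 (339)145,-163,-239 (344)140,-172,-236 (349)135,-179,-230 (354)130,-186,-223 
201 (304)155,23,2 (309)151,20,9 (314)148,14,11 (319)145,7,11 (324)141,-1,11 (329)138,-9,9 (334)134,-16,9 (339)139,-157,-234 (344)134,-166,-230 (349)129,-173,-225 (354)124,-182,-222 
204 (304)169,-91,-256 (309)148,21,7 (314)144,16,10 (319)141,7,8 (324)137,0,8 (329)111,293,589 (334)139,-142,-232 (339)133,-149,-226 (344)128,-160,-226 (349)123,-167,-220 (354)118,-176,-217
```

View pics/scene5c.png

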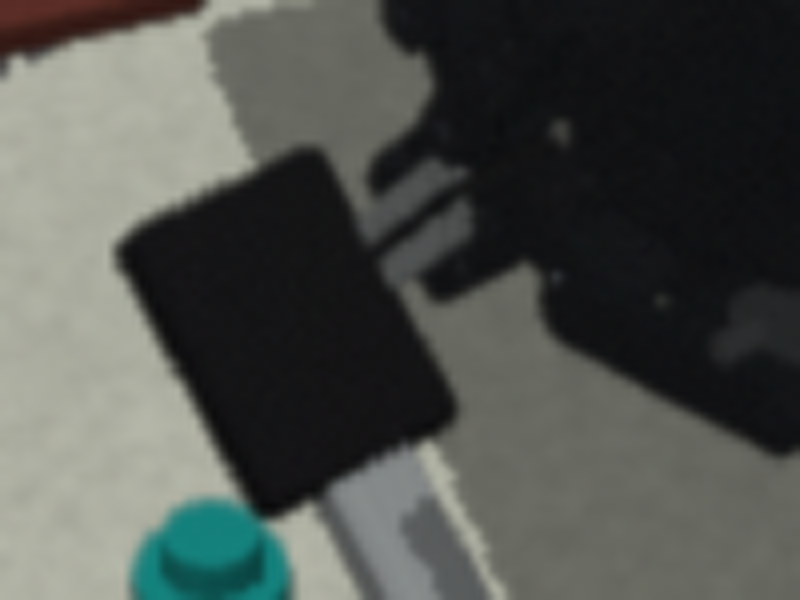

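The tips are 60 mm off the pad face and centred on it (R≈160, Y≈0). So the 28.5 mm shortfall runs along the tool axis, and I'll correct for it. Now I push the arm down along its arc with the tool normal to the pad.

```bash
python3 -W ignore - <<'E'
from h import *
np.set_printoptions(precision=3,suppress=True)
off=-.0285
qs=np.arange(.1,.661,.08)
print([inverse_kinematics(pad(q,off),rot(.7-q,-1,1)) is not None for q in list(qs)+[.7,.74]])
print(move_l(pad(.04,off+.012),feed=.12,max_force=10))
print("contact",move_l(pad(.06,off),feed=.05,rotation=rot(.64,-1,1),max_force=12)); 
o=observe();print(round(o["time_s"],2),o["eef_pos"],o["ft_force"])
for q in qs:
    r=move_l(pad(q,off),feed=.06,rotation=rot(.7-q,-1,1),max_force=15)
    o=observe();print(round(q,3),r,round(o["time_s"],2),o["eef_pos"]-pad(q,off),o["ft_force"],flush=True)
    if r: break
for n in("scene","top"):
    P,d=get_image(n); np.save(f"pics/{n}6.npy",d); cv2.imwrite(f"pics/{n}6.png",P[:,:,::-1])
    try: print(tabfit(n,d))
    except Exception: pass
E
```

```text
[True, True, True, True, True, True, True, True, True, True]
False
contact False
12.32 [ 0.446 -0.011  0.179] [0.469 0.319 0.278]
0.1 False 12.58 [-0.  0.  0.] [-0.484 -0.185  0.542]
0.18 False 12.95 [-0. -0.  0.] [0.317 0.237 0.236]
0.26 False 13.32 [-0. -0.  0.] [-0.229 -1.131 -0.576]
0.34 False 13.68 [-0. -0.  0.] [ 0.89  -0.371  0.278]
0.42 False 14.05 [-0. -0.  0.] [ 0.393 -0.041 -0.325]
0.5 False 14.42 [-0. -0.  0.] [-0.964 -0.377 -0.418]
0.58 False 14.78 [-0. -0.  0.] [-0.324  0.141 -0.361]
0.66 False 15.15 [-0. -0.  0.] [ 0.391  0.022 -0.591]
(np.int64(860), 721, np.float64(0.42498070205854), np.float64(0.14132105341825132))
(np.int64(468), 360, np.float64(0.43499096980295604), np.float64(0.14158440232066327))
```

View pics/scene6.png

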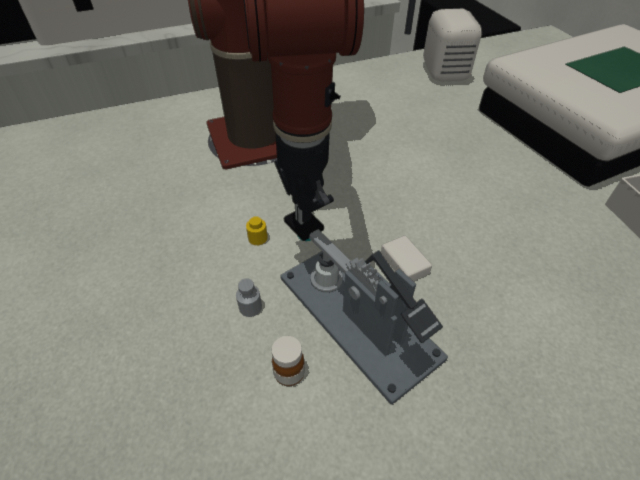

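The arm followed the tip down and is now nearly level, with the foot just above the die at (327,262). The pawl is still clear. For the last part I push until the foot meets the die.

```bash
python3 -W ignore - <<'E'
from h import *
np.set_printoptions(precision=3,suppress=True)
off=-.0285
for q in np.arange(.68,.761,.01):
    r=move_l(pad(q,off),feed=.03,rotation=rot(.7-min(q,.7),-1,1),max_force=12)
    o=observe();print(round(q,3),r,round(o["time_s"],2),o["eef_pos"]-pad(q,off),o["ft_force"],flush=True)
    if r or o["ft_force"][2]>14: break
for n in("scene",):
    P,d=get_image(n); np.save(f"pics/{n}7.npy",d); cv2.imwrite(f"pics/{n}7.png",cv2.resize(P[180:400,220:460,::-1],None,fx=2.5,fy=2.5,interpolation=cv2.INTER_CUBIC))
E
```

```text
0.68 False 15.51 [-0.  0.  0.] [0.378 0.383 1.15 ]
0.69 False 15.76 [ 0.    -0.     0.001] [-1.891  1.412  7.712]
0.7 False 16.01 [ 0.    -0.     0.002] [-9.113  1.656 19.45 ]
```

View pics/scene7.png

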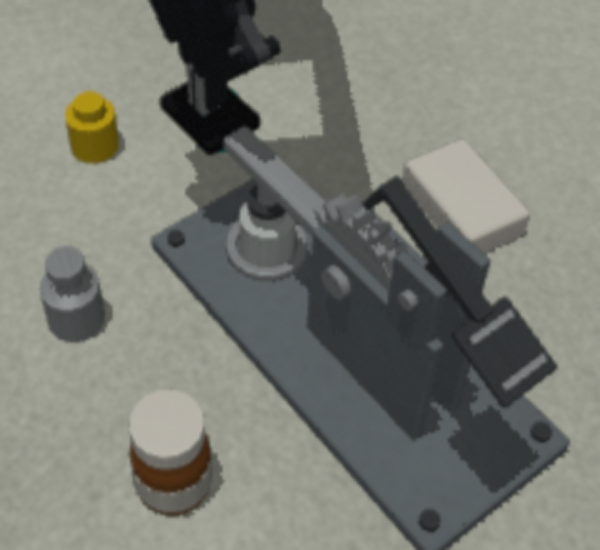

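Force rose to 19 N and the foot (crop 267,205) sits on the die's plunger. I'll draw back straight up and check.

```bash
python3 -W ignore - <<'E'
from h import *
np.set_printoptions(precision=3,suppress=True)
p=observe()["eef_pos"]
move_l([p[0],p[1],p[2]+.02],feed=.06)
move_l([p[0],p[1],.30],feed=.2)
q=observe()["q"].copy() if hasattr(observe()["q"],"copy") else list(observe()["q"])
q[0]=-1.1; set_joints(q)
o=observe();print(round(o["time_s"],2),o["ft_force"])
for n in("scene","top"):
    P,d=get_image(n); np.save(f"pics/{n}8.npy",d); cv2.imwrite(f"pics/{n}8.png",P[:,:,::-1])
    print(n,"tab",tabfit(n,d))
    C=cloud(n,d);L=C-O;X=L@ex;Y=L@ey;Z=C[...,2]
    m=(X>.135)&(X<.185)&(abs(Y)<.02)&(Z>.06)&(Z<.25); print(" pad",np.median(Z[m]),np.polyfit(X[m],Z[m],1)[0],m.sum(), Z[m].min(),Z[m].max())
im=cv2.imread("pics/scene8.png");cv2.imwrite("pics/scene8c.png",cv2.resize(im[180:400,220:460],None,fx=2.5,fy=2.5,interpolation=cv2.INTER_CUBIC))
E
```

```text
19.07 [-0.592  0.273 -0.876]
scene tab (np.int64(861), 737, np.float64(0.43332976167492615), np.float64(0.1413832176521865))
 pad 0.10834432443576875 -0.001824280198369528 494 0.10562520927464636 0.11127074639031698
top tab (np.int64(474), 367, np.float64(0.4174295390961444), np.float64(0.14153733198057958))
 pad 0.1080461687118976 0.0010055008819292396 784 0.10263647012287236 0.11307017705149347
```

View pics/scene8c.png

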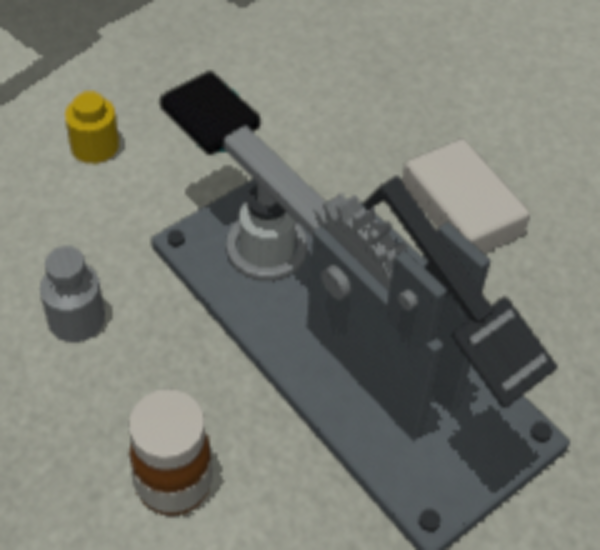

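View pics/top8.png

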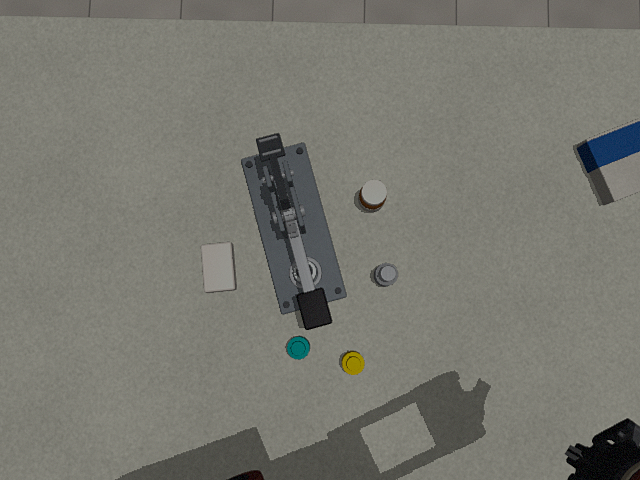

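The arm is level: the pad at (314,309) in the top view is at z = 0.108 with zero slope. The foot is on the die, the pawl is down at about 0.4 rad, and the jar (373,194), weight (386,274), box (219,267) and both look-alikes have not moved. The robot is clear, so I'm handing in.

```bash
python3 -c "
from plant import *
job_done(); print(observe()['time_s'])"
```

```text
the job is handed in; nothing more can be done
the job is handed in; nothing more can be done
```

The press is closed and the job is handed in, at about 19 s of the 40 s allowed. With shut fingertips I pressed the pawl tab down to its end stop. I then pushed the arm down along its arc until the foot met the die, and drew the robot clear.

**Last checks, from both cameras with the robot clear:**
- **Arm:** the pad is level at 0.108 m, which matches the stated closed height, and the foot is on the die's plunger.
- **Pawl:** the tab slopes about 0.42 to 0.43, so the pawl is at about 0.4 rad, its end stop and well above the 0.20 needed.
- **Die and surroundings:** the die is in its nest. The jar, weight, box and both look-alikes look unmoved by eye; I did not measure them again.
- **Force:** the largest reading I took was about 21 N, as the foot met the die. Forces were read only between moves.

**What disagreed with the description:**
- **Fingertips:** the real tips are about 28.5 mm short of the stated TCP. My first press on the tab therefore stopped in the air above it. I found this from the depth image and corrected for it.
- **Press direction:** the press's own x points mostly towards the robot, not to its left. I went by the measured pose.
- **Wrist force:** it read near zero while the arm swung down, although 3 to 5 N was expected at the pad. The images confirmed that the arm moved.

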